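# Start the stirrer at speed four

### The job

Start the stirrer at speed four: with a fingertip, push the pointer of the big speed dial round clockwise from its side, click by click, until it stands at the fourth click after off, and do not run past it or pinch or straddle the pointer. Then press the round start button down and let it spring back. Leave the small heating knob alone and the glassware and tools where they stand.

Things in the scene. Friction and masses are not known exactly. Their poses are not given: they have to be found in the camera images.
- stirrer: hotplate stirrer, fixed on the bench: grey case 320 (x) by 250 mm (y). Origin: centre of its underside; its -x side, with the console, faces the robot (yaw up to 17 deg). White console top, flat, 70 mm up, from x -160 to -12 mm; plate behind it, centre x +68, 170 by 200 mm, top 100 mm up. In its frame (x, y mm): dial axis -100, +50; heating knob -100, -43; button -112, -98.
- speed_dial (a joint): speed dial angle, rad, growing clockwise from above. Detent every 30 deg (0.5236): 0 = off (pointer to the stirrer's +y, robot's left, at the bar mark), then speeds 1 to 6, a dot each, to 3.14 (pointer to -y). Starts at off, 1 or 2. About 0.15 N m (4 N near the pointer's end) takes it over a click; past midway it snaps into the next detent and stays.
- dial_axis (a point): on the dial's upright axis, level with its top, 40 mm above the console. Turns with the dial: x along the pointer, z up. Black disc 50 mm across, top 14 mm above the console, with an upright pointer bar 12 mm thick (this y +-6 mm), from 18 mm behind the axis to 42 mm ahead, its top 40 mm above the console. A push on the bar's +y flank turns it clockwise.
- dial_pointer (a point): the pointer's end face: 42 mm from the dial's axis, 27 mm above the console; same axes as dial_axis.
- start_button (a joint): travel of the start button in m: 0 released, 0.006 fully down; it springs back when let go. Fully down takes 5 N; pressed counts from 0.004.
- start_button_top (a point): centre of the top of the start button, a round grey push button 28 mm across in a grey housing on the console's right end; pressed straight down.
- heat_mark (a point): end of the white line on the heating knob, a plain round black knob 32 mm across and 21 mm high between the dial and the button, 15 mm off its axis. To be left alone.
- beaker: glass beaker standing on the plate, 70 mm across, 90 mm high; origin at the centre of its underside. Leave it.
- vial: small amber vial with white cap on the plate, 26 mm across, 48 mm high; origin under its centre. Leave it.
- bottle: clear bottle with white cap on the bench to the left of the stirrer, 60 mm across, 130 mm high; origin under its centre. Leave it.
- jar: amber jar with black cap on the bench to the left of the stirrer, 56 mm across, 70 mm high; origin under its centre. Leave it.
- weight: steel balance weight with a knob on top on the bench to the right of the console, 34 mm across, 46 mm high; origin under its centre. Leave it.
- spatula: slim steel laboratory spatula lying on the bench to the right of the stirrer, 165 mm long along its x, 10 mm thick; origin under its middle. Leave it.
Not all that is in view belongs to the job. Of the things like the spatula, leave any that is pink; of the rest the larger one is meant.

How it is judged:
By the outcome, as a careful person would: the job done as asked, in the order asked, and still so for the second after the job is handed in, with the robot touching nothing.
It also fails if it takes over 54 s, if anything falls off the work surface, if the arm or the gripper's body presses on something with over 40 N, if the wrist force passes 120 N, or if a joint passes its speed limit or range.

### The arm

A 6-joint arm with a two-finger parallel gripper is mounted at the origin on the work surface. World frame = base frame: x ahead of the robot, y to its left, z up, the work surface at z = 0. Lengths are in m, angles in degrees, forces in N, time in s.
With the tool pointing down it reaches from about 0.25 to 0.725 m from the base axis. Payload 9.7 kg.
Tool frame: the origin (TCP) lies at the very end of the fingers, on their centre line; the grasp point (between the pads) lies 19 mm behind it; x points along the fingers, z is the direction in which the jaws open and shut, and the axes are right-handed (so a half turn about x gives the same grasp; the last joint's range is limited). The gripper opens to 85 mm and grips with 20 to 120 N. Pads are 22 mm wide; open, the fingers measure 114 mm over their backs; the gripper's body (76 mm by 85 mm) begins 54 mm behind the grasp point. The pads swing forward as they close: fully open they stand 13 mm farther back than shut.
Start: joints at [0, 4.979, 10.078, 95.1, 0, 90], TCP at [0.55, -0, 0.231] pointing down, gripper open.
Joint ranges: [-179.16, 179.16], [-48.56, 103.87], [-65.8, 70.77], [-126.05, 130.52], [-82.76, 87.17], [-180, 180]. Speed limits (degrees/s): [127.2, 127.2, 147.25, 180, 180, 180].

### API

Orientations are given as [roll, pitch, yaw] about the fixed x, y, z axes, in that order (R = Rz(yaw) Ry(pitch) Rx(roll)).
In Python, from workcell import sensors, vision, job_done gives the robot as it stands.
- The arm moves only by the tool carry_out, never from a script. Its argument "increments" is a list of rows, each a list of 7 numbers: the turn, a rotation vector about the tool's x, y, z in degrees, then the shift along the tool's x, y, z in mm, then the opening in per cent of the stroke, from 0 (shut) to 100 (fully open). A call has 1 to 12 rows; each row shifts and turns the commanded pose from where the row before left it, along the tool's axes as they then stand; what a row does not reach is not made up. A row lasts 1/8 s, in which the tool goes at most 62.5 mm and 10.7 degrees, less where a joint would pass 70% of its speed; a pose out of reach is approached as far as the arm can. A call is refused whole if a number of a shift passes 62.5 or a number of a turn 10.7, either way. A call with a gripper value outside its range is refused whole. The fingers move at their own pace and stop on an object; "squeeze" is the grip in N (left out, the last holds). Time passes only in rows, so rows that do not move let the fingers close. It gives the time, the measured TCP pose, the force and the opening at its end, in the units of the state.
- sensors.get_obs(): the state, without advancing time (a new reading comes with each control period).
- vision.camera(name): name is "scene" or "side" or "wrist"; returns the picture (480x640x3 uint8, red, green, blue); there is no depth.
- vision.calibration(name): a dict with "camera_matrix" (3x3 intrinsics, pixels), "dist" ([k1, k2, p1, p2, k3] as OpenCV has them; the pictures are not rectified), "extrinsics" (4x4, takes a point from world to camera coordinates); the wrist camera has in their place "mount" (4x4, takes a point from camera to tool coordinates, whose origin is the TCP and whose axes are the tool frame's). Camera axes: x right, y up, looking along -z (the intrinsics and any distortion apply to the point x, -y, -z); pixel columns grow to the right and rows downward; lengths in m; the calibration is good to about 2 mm. A picture is of the moment at which its call begins: read the wrist's pose just before it. calibration takes no time and is no camera call.
- job_done(): hands the job in, once; it reports no verdict.
The state is a dict: "time": time; "q": joint angles; "qd": joint speeds; "joint_efforts": joint torques, N m; "ee_pos": TCP position; "tcp_rot": TCP orientation; "wrist_force": force on the tool from outside, world axes, zero at the start; "torque": the same for the moment, N m; "opening": finger opening in m.
Only numpy, scipy, OpenCV 4.12 (cv2) and the standard library are available. Lean on these libraries where they do the work, as an engineer would, in place of code of your own. Each camera call takes 0.05 s, during which the arm holds its last target.

## Working session

There is one attempt and no reset: what is moved stays moved. The work goes in short steps, Python scripts to look and compute and a tool call to move; the robot and the scene stay as the last step left them, time stands still between calls to the robot, and variables do not carry over. Pictures are saved under pics/ and viewed, and the job is handed in when it is done.

Besides the shell and the picture viewer there is one more tool, called after "Request:" as a command line: name --pt "numbers of a row" for each row, then --argument value for the rest. carry_out: Moves the arm, as the interface text tells. Its arguments: {"type":"object","properties":{"increments":{"type":"array"},"squeeze":{"type":"number"}},"required":["increments"]}

```bash
mkdir -p pics; cat > h.py <<'E'
import numpy as np, cv2
from workcell import sensors, vision, job_done
def snap(n,f):
    im=vision.camera(n); cv2.imwrite('pics/'+f,im[:,:,::-1]); return im
E
python3 - <<'E'
from h import *
print(sensors.get_obs())
for n in ['scene','side','wrist']:
    snap(n,n+'0.png'); print(n,vision.calibration(n))
E
```

```text
{'time': 0.0, 'q': array([ 2.17252631e-04,  5.01066130e+00,  1.00341709e+01,  9.51004315e+01,
       -1.56017933e-03,  8.99999187e+01]), 'qd': array([ 0.14033302, -0.06350496, -0.03316507,  0.14292779,  0.01059235,
        0.07252721]), 'joint_efforts': array([ 7.68234549e-04, -5.20392072e+01,  4.64802504e+01,  1.63646933e-02,
        2.23589603e-05, -6.77332673e-05]), 'ee_pos': array([ 5.49761781e-01, -5.67605358e-06,  2.30584754e-01]), 'tcp_rot': array([-178.83813151,   89.92306228, -178.83783192]), 'wrist_force': array([-0.29202757,  0.05759213, -0.18774192]), 'torque': array([-0.00348679,  0.01337161, -0.05026189]), 'opening': 0.08539541693198581}
scene {'camera_matrix': array([[440.05471231,   0.        , 321.75084179],
       [  0.        , 440.05471231, 238.94790136],
       [  0.        ,   0.        ,   1.        ]]), 'dist': array([-0.02810919,  0.        ,  0.        ,  0.        ,  0.        ]), 'extrinsics': array([[ 0.44079427,  0.89759356,  0.00511913, -0.21359942],
       [-0.47807682,  0.22994162,  0.84768473,  0.20087899],
       [ 0.75969926, -0.37610191,  0.530475
[... 512 characters left out ...]
0.64401546, -0.71373323],
       [ 0.        ,  0.        ,  0.        ,  1.        ]])}
wrist {'camera_matrix': array([[356.48184503,   0.        , 319.75540248],
       [  0.        , 356.48184503, 242.04722742],
       [  0.        ,   0.        ,   1.        ]]), 'dist': array([-0.07354703,  0.        ,  0.        ,  0.        ,  0.        ]), 'mount': array([[ 7.31420253e-04,  2.88172447e-01, -9.57578251e-01,
        -1.42133500e-01],
       [-2.27832838e-05,  9.57578511e-01,  2.88172508e-01,
         7.33921544e-02],
       [ 9.99999732e-01, -1.88958431e-04,  7.06957832e-04,
        -2.89354594e-04],
       [ 0.00000000e+00,  0.00000000e+00,  0.00000000e+00,
         1.00000000e+00]])}
```

View pics/scene0.png

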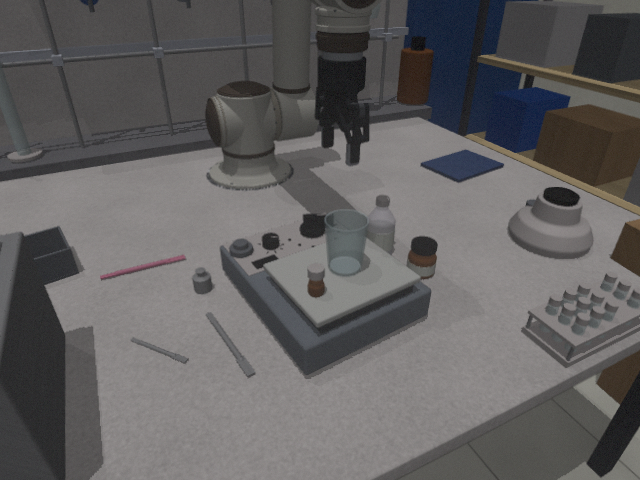

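View pics/side0.png

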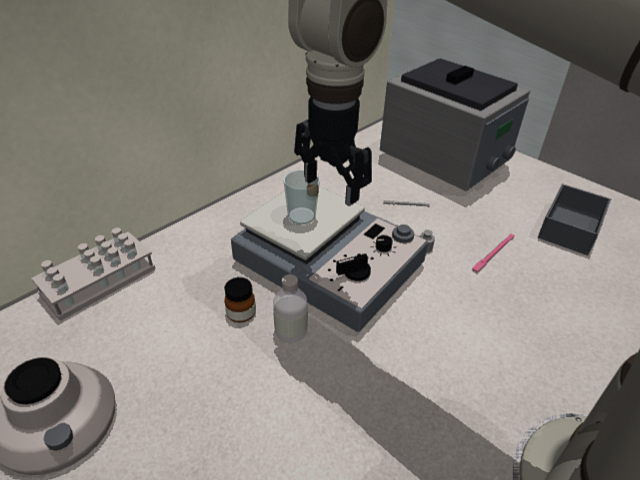

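View pics/wrist0.png

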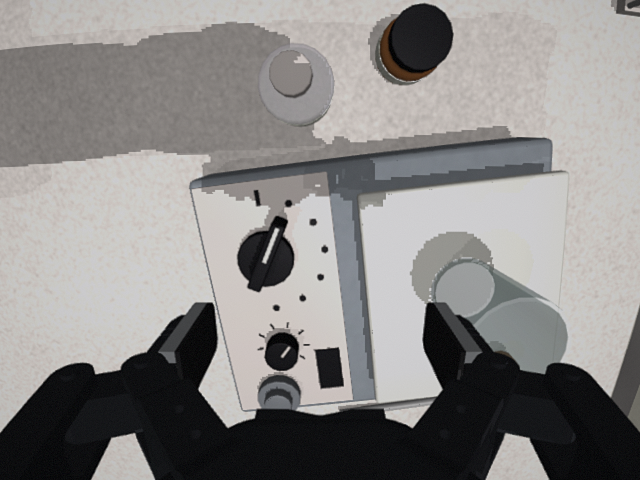

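```bash
python3 - <<'E'
import cv2
a=cv2.imread('pics/wrist0.png')[160:420,180:390]
cv2.imwrite('pics/w0c.png',cv2.resize(a,None,fx=2.3,fy=2.3,interpolation=cv2.INTER_CUBIC))
a=cv2.imread('pics/side0.png')[190:340,220:450]
cv2.imwrite('pics/s0c.png',cv2.resize(a,None,fx=3.4,fy=3.4,interpolation=cv2.INTER_CUBIC))
E
```

```text
(no output)
```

View pics/w0c.png

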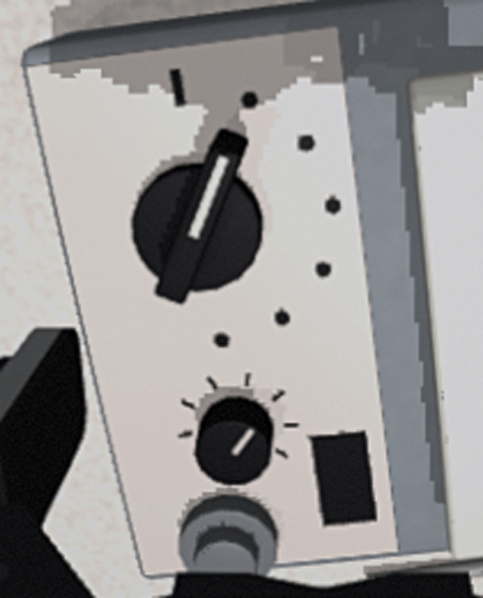

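View pics/s0c.png

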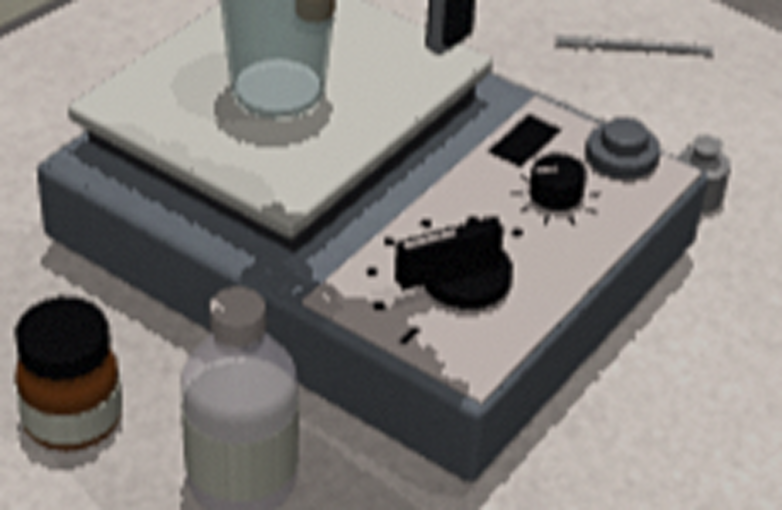

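```bash
cat >> h.py <<'E'
from scipy.spatial.transform import Rotation as R
from scipy.optimize import least_squares
def toolT(o):
    T=np.eye(4);T[:3,:3]=R.from_euler('xyz',o['tcp_rot'],degrees=True).as_matrix();T[:3,3]=o['ee_pos'];return T
def ext(n,o=None):
    c=vision.calibration(n)
    return c['extrinsics'] if n!='wrist' else np.linalg.inv(toolT(o)@c['mount'])
def proj(n,P,E):
    c=vision.calibration(n); p=np.atleast_2d(P)@E[:3,:3].T+E[:3,3]
    q=p*[1,-1,-1]
    return cv2.projectPoints(q.reshape(-1,1,3),np.zeros(3),np.zeros(3),c['camera_matrix'],c['dist'])[0].reshape(-1,2)
def Sw(s,P):  # stirrer frame -> world ; s=x,y,yaw(rad)
    c,d=np.cos(s[2]),np.sin(s[2]); P=np.atleast_2d(P).astype(float)
    return np.c_[s[0]+c*P[:,0]-d*P[:,1], s[1]+d*P[:,0]+c*P[:,1], P[:,2]]
def ptr(a): # pointer dir in stirrer frame
    return np.array([np.sin(a),np.cos(a)])
E
cat > fit.py <<'E'
from h import *
o=sensors.get_obs(); Ew=ext('wrist',o); Es=ext('side')
w=np.array([(178,87),(249,100),(306,143),(333,205),(323,269),(282,318),(222,340),(234,448)])/2.3+[180,160]
sd=np.array([(410,335),(379,306),(372,271),(391,241),(426,223),(517,232)])/3.4+[220,190]
wp=np.array([(217,132),(247,141),(157,292),(183,302)])/2.3+[180,160]
A=np.arange(7)*np.pi/6
def dots(r,rb): 
    rr=np.full(7,r); rr[0]=rb
    return np.c_[-.1+rr*np.sin(A),.05+rr*np.cos(A),np.full(7,.07)]
def res(p,full=False):
    s=p[:3]; D=dots(p[3],p[4])
    kn=np.array([[-.1,-.043,.091]])
    u=ptr(p[5]); v=np.array([u[1],-u[0]]) # clockwise side
    c=np.array([-.1,.05])
    C=[np.r_[c+a*u+b*v,.11] for a,b in[(.042,-.006),(.042,.006),(-.018,-.006),(-.018,.006)]]
    off=[*p[6:8],0]
    rw=proj('wrist',Sw(s,np.r_[D,kn]),Ew)-w+p[6:8]
    rs=proj('side',Sw(s,D[[0,1,2,3,4,6]]),Es)-sd+p[8:10]
    rp=proj('wrist',Sw(s,np.array(C)),Ew)-wp+p[6:8]
    if full: print(rw.round(1).tolist(),rs.round(1).tolist(),rp.round(1).tolist())
    return np.r_[rw.ravel(),rs.ravel(),rp.ravel(),p[6:]/2]
f=least_squares(res,[.55,0,-.1,.045,.045,.5,0,0,0,0])
print(f.x.round(4),np.degrees(f.x[[2,5]]));res(f.x,True)
E
python3 fit.py
```

```text
[ 0.6087 -0.0644  0.1149  0.0513  0.0515  0.5046 -0.8582  3.306   1.8347
 -0.5931] [ 6.58392314 28.90938873]
[[1.4, -0.3], [1.3, -1.3], [0.8, -1.2], [0.2, -1.1], [0.1, -1.4], [0.2, -1.8], [0.1, -2.0], [-0.8, 2.0]] [[-0.2, -0.4], [-0.0, -0.3], [0.1, 0.1], [-0.3, 0.2], [0.2, 0.1], [-0.2, 0.3]] [[-2.1, 1.7], [-0.3, 3.6], [-1.7, -0.1], [1.1, 0.9]]
```

```bash
cat >> h.py <<'E'
def ray(n,uv,z,E):
    c=vision.calibration(n); x,y=cv2.undistortPoints(np.array([[uv]],float),c['camera_matrix'],c['dist'])[0,0]
    d=E[:3,:3].T@np.array([x,-y,-1]); C=-E[:3,:3].T@E[:3,3]; return C+d*(z-C[2])/d[2]
S=np.array([.6087,-.0644,.1149])
E
python3 - <<'E'
from h import *
print('beaker',ray('side',(301,217),.1,ext('side')),ray('scene',(345,266),.1,ext('scene')))
print('bottle cap',ray('side',(290,283),.13,ext('side')),ray('scene',(382,200),.13,ext('scene')))
for z in (.08,.09,.095):print('button',z,ray('side',(220+626/3.4,190+127/3.4),z,ext('side')),ray('scene',(241,243),z,ext('scene')))
print(Sw(S,[[-.1,.05,.1],[-.112,-.098,.085]]))
for a in (30,120):
  for gap in (0,.02):
    u=ptr(np.radians(a));n=np.array([-u[1],u[0]]);print(a,gap,Sw(S,[np.r_[np.array([-.1,.05])+.030*u+(.017+gap)*n,.09]]))
E
```

```text
beaker [ 0.6699423  -0.04707758  0.1       ] [ 0.66839394 -0.0478498   0.1       ]
bottle cap [0.52465378 0.11815637 0.13      ] [0.54001218 0.10472195 0.13      ]
button 0.08 [ 0.51694556 -0.19289436  0.08      ] [ 0.49419295 -0.17413919  0.08      ]
button 0.09 [ 0.51014689 -0.18182562  0.09      ] [ 0.50970132 -0.17801724  0.09      ]
button 0.095 [ 0.50674755 -0.17629124  0.095     ] [ 0.51745551 -0.17995626  0.095     ]
[[ 0.50362701 -0.02619442  0.1       ]
 [ 0.50867394 -0.17459432  0.085     ]]
30 0 [[0.49994962 0.00809081 0.09      ]]
30 0.02 [[0.48159684 0.01603912 0.09      ]]
120 0 [[ 0.53791223 -0.02251703  0.09      ]]
120 0.02 [[ 0.54586055 -0.00416426  0.09      ]]
```

Request:
carry_out --pt "0 0 0 0 8 -34 0" --pt "0 0 0 0 8 -34 0" --pt "-9.5 0 0 0 0 0 0" --pt "-9.5 0 0 0 0 0 0" --pt "-9.5 0 0 0 0 0 0" --pt "-9.5 0 0 20 0 0 0" --pt "-9.5 0 0 20 0 0 0" --pt "-9.5 0 0 20 0 0 0" --pt "-9.5 0 0 20 0 0 0" --pt "0 0 0 10 0 0 0" --pt "0 0 0 0 0 0 0" --pt "0 0 0 0 0 0 0" --squeeze 20

```text
time: 1.65
ee_pos: [0.4823, 0.016, 0.1421]
tcp_rot: [-63.8, 89.9, 2.5]
wrist_force: [-0.1, -0.6, -0.0]
opening: 0.0003
```

```bash
python3 - <<'E'
from h import *
o=sensors.get_obs();print(o['time'],o['ee_pos'],o['tcp_rot'],o['opening'],o['wrist_force'],o['q'])
T=toolT(o);print(T[:3,:3].round(3))
for n in ('side','wrist'):
    im=snap(n,n+'1.png')
    p=proj(n,[o['ee_pos'],*Sw(S,[[-.1,.05,.11],[-.112,-.098,.09]])],ext(n,o));print(n,p)
a=cv2.imread('pics/side1.png')[170:340,240:470]
cv2.imwrite('pics/s1c.png',cv2.resize(a,None,fx=3.4,fy=3.4,interpolation=cv2.INTER_CUBIC))
E
```

```text
1.65 [0.48229071 0.01601541 0.14205408] [-63.84064184  89.94846186   2.5387241 ] 0.0003266741919874697 [-0.11232332 -0.61091553 -0.02422882] [ 1.90158125e+00 -5.16736228e+00 -9.92329767e+00  8.51925296e+01
  5.73104653e-04  2.55222156e+01]
[[ 0.001 -0.916  0.401]
 [ 0.     0.401  0.916]
 [-1.    -0.001  0.   ]]
side [[350.66401504 260.94790841]
 [356.32275256 257.44118433]
 [402.51793963 229.2395678 ]]
wrist [[320.00706537 309.08715223]
 [266.27178881 340.69656266]
 [ 85.06407877 400.86107088]]
```

View pics/s1c.png

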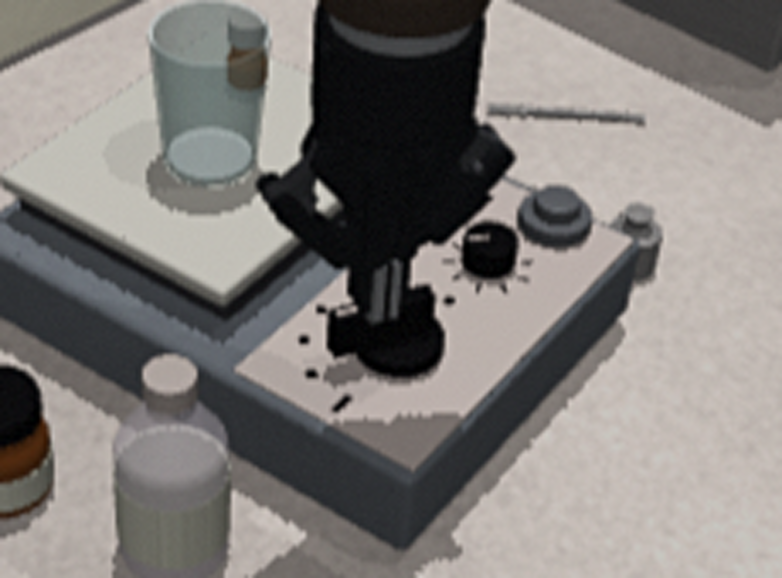

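View pics/wrist1.png

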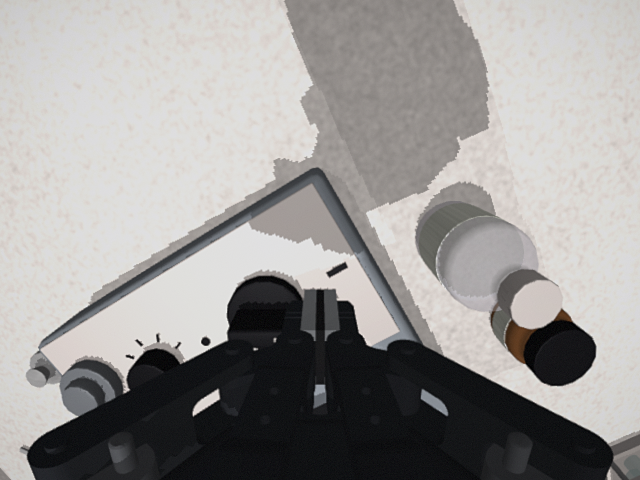

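```bash
python3 - <<'E'
from h import *
a=cv2.imread('pics/wrist1.png')[240:400,190:420]
a=cv2.convertScaleAbs(a,alpha=2.5,beta=15)
cv2.imwrite('pics/w1c.png',cv2.resize(a,None,fx=3.4,fy=3.4,interpolation=cv2.INTER_CUBIC))
o=sensors.get_obs();E=ext('wrist',o)
u=ptr(np.radians(30));n=np.array([-u[1],u[0]]);c=np.array([-.1,.05])
P=[np.r_[c+r*u+s*n,z] for s,z in((.006,.084),(.006,.11),(-.006,.11)) for r in(-.018,.042)]
print(((proj('wrist',Sw(S,P),E)-[190,240])*3.4).round())
T=toolT(o)
print(((proj('wrist',[T[:3,:3]@[0,y,z]+T[:3,3] for y in(.011,-.011) for z in(-.008,.008)],E)-[190,240])*3.4).round())
E
```

```text
[[180. 235.]
 [506. 235.]
 [148. 309.]
 [514. 309.]
 [153. 372.]
 [513. 373.]]
[[379. 157.]
 [505. 157.]
 [382. 309.]
 [502. 309.]]
```

View pics/w1c.png

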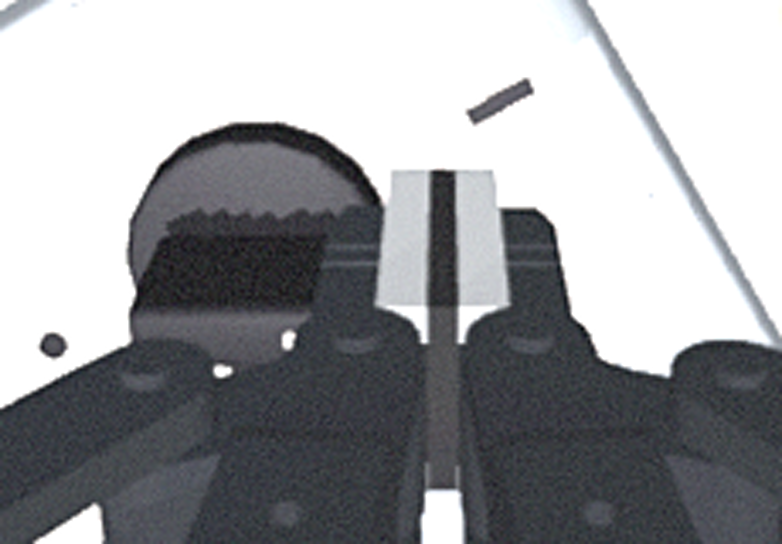

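Request:
carry_out --pt "0 0 0 20 0 0 0" --pt "0 0 0 20 0 0 0" --pt "0 0 0 10 0 0 0" --pt "0 0 0 0 0 0 0" --pt "0 0 0 0 -6 0 0" --pt "0 0 0 0 -6 0 0" --pt "0 0 0 0 -3 0 0" --pt "0 0 0 0 0 0 0"

```text
time: 2.75
ee_pos: [0.496, 0.0099, 0.0914]
tcp_rot: [-73.3, 90.0, -6.9]
wrist_force: [1.3, -0.7, -0.1]
opening: -0.0002
```

```bash
cat > chk.py <<'E'
from h import *
import sys
k=sys.argv[1]
o=sensors.get_obs();print(o['time'],o['ee_pos'].round(4),o['wrist_force'].round(2),o['opening'])
T=toolT(o);d=Sw(S,[[-.1,.05,.1]])[0]
v=T[:3,:3].T@(o['ee_pos']-d); zz=T[:3,2]; ang=90-np.degrees(np.arctan2(zz[1],zz[0])-S[2])
print('rel axis in tool xyz mm',(v*1e3).round(1),'tool-z dial angle',ang.round(1),'ee in dial-polar flank angle (h=11):')
# pointer angle if in contact: trailing flank touching tool face
for n,b in (('side',(200,330,250,430)),('wrist',(220,400,170,420))):
    im=snap(n,f'{n}{k}.png')[b[0]:b[1],b[2]:b[3],::-1]
    im=cv2.convertScaleAbs(im,alpha=1.6,beta=15)
    cv2.imwrite(f'pics/{n[0]}{k}c.png',cv2.resize(im,None,fx=3.2,fy=3.2,interpolation=cv2.INTER_CUBIC))
E
python3 chk.py 2
```

```text
2.75 [0.496  0.0099 0.0914] [ 1.28 -0.7  -0.15] -0.0001964338402106349
rel axis in tool xyz mm [ 8.6 21.4 30. ] tool-z dial angle 30.1 ee in dial-polar flank angle (h=11):
```

View pics/w2c.png

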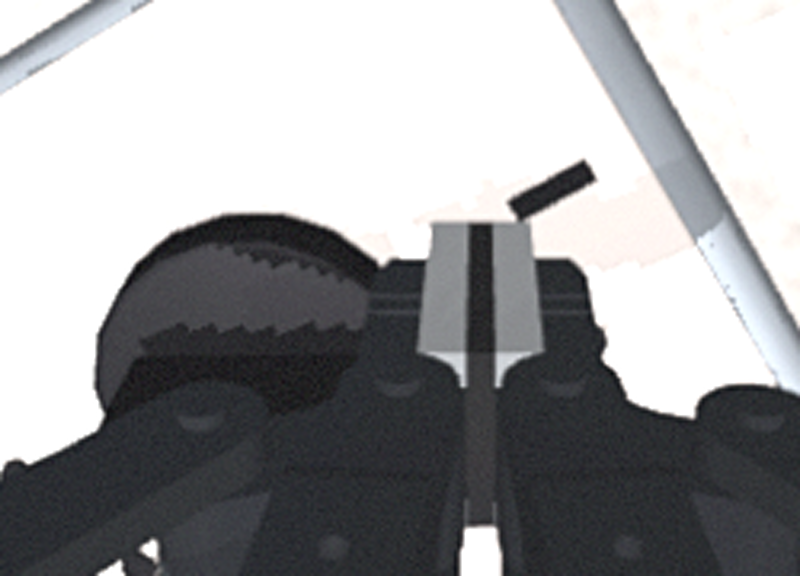

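View pics/s2c.png

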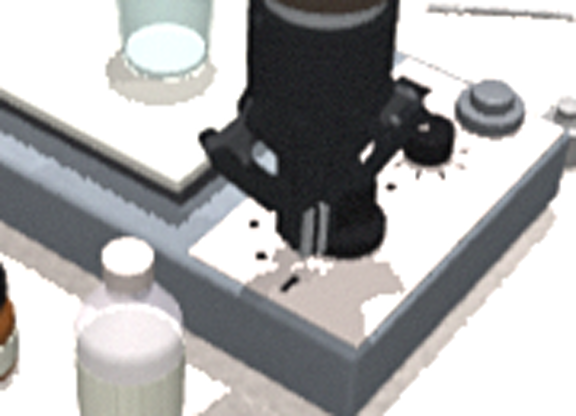

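Request:
carry_out --pt "0 0 0 0 -2 0 0" --pt "0 0 0 0 -2 0 0" --pt "4 0 0 0 -2.1 1.1 0" --pt "4 0 0 0 -2.1 1.1 0" --pt "4 0 0 0 -2.1 1.1 0" --pt "4 0 0 0 -2.1 1.1 0" --pt "4 0 0 0 -2.1 1.1 0" --pt "4 0 0 0 -2.1 1.1 0" --pt "0 0 0 0 0 0 0"

```text
time: 3.98
ee_pos: [0.5136, 0.0069, 0.0912]
tcp_rot: [149.3, 90.0, -168.1]
wrist_force: [0.3, -1.1, -0.8]
opening: 0.0001
```

```bash
python3 chk.py 3
```

```text
3.975 [0.5136 0.0069 0.0912] [ 0.31 -1.11 -0.83] 5.4262209907643116e-05
rel axis in tool xyz mm [ 8.8 17.7 29.7] tool-z dial angle 54.1 ee in dial-polar flank angle (h=11):
```

View pics/w3c.png

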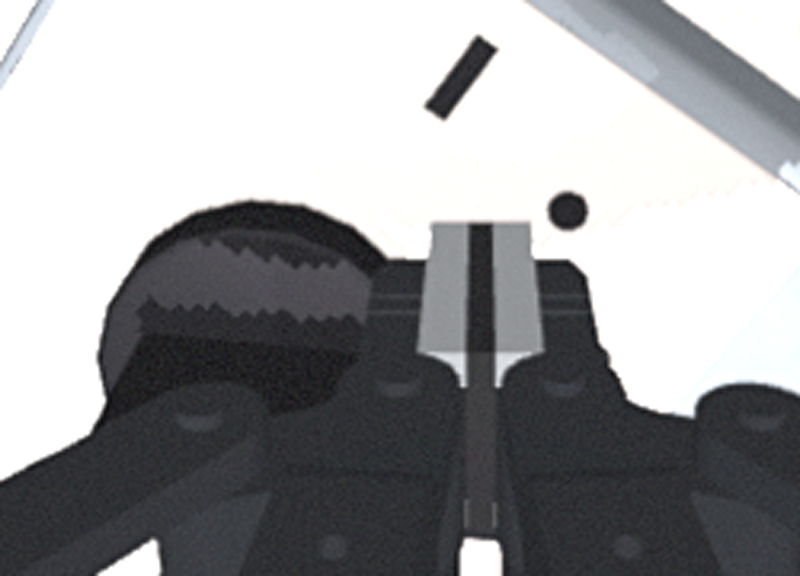

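View pics/s3c.png

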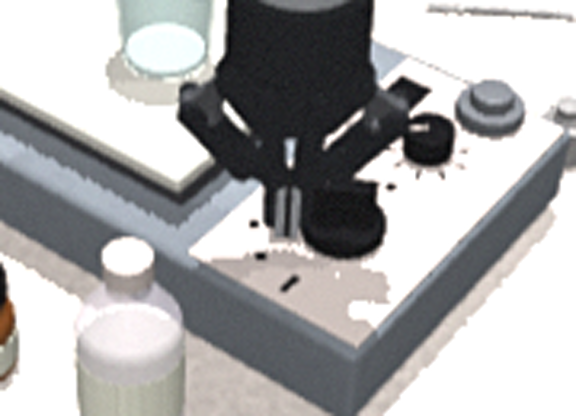

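Request:
carry_out --pt "4 0 0 0 -2.1 1.1 0" --pt "4 0 0 0 -2.1 1.1 0" --pt "4 0 0 0 -2.1 1.1 0" --pt "4 0 0 0 -2.1 1.1 0" --pt "4 0 0 0 -2.1 1.1 0" --pt "4 0 0 0 -2.1 1.1 0" --pt "4 0 0 0 -2.1 1.1 0" --pt "0 0 0 0 0 0 0"

```text
time: 5.08
ee_pos: [0.5274, -0.0017, 0.0913]
tcp_rot: [-120.6, 90.0, -106.0]
wrist_force: [-0.8, -0.2, 0.4]
opening: 0.0001
```

```bash
python3 chk.py 4
```

```text
5.075 [ 0.5274 -0.0017  0.0913] [-0.75 -0.23  0.44] 0.00010800453824203282
rel axis in tool xyz mm [ 8.7 17.7 29.2] tool-z dial angle 82.0 ee in dial-polar flank angle (h=11):
```

View pics/w4c.png

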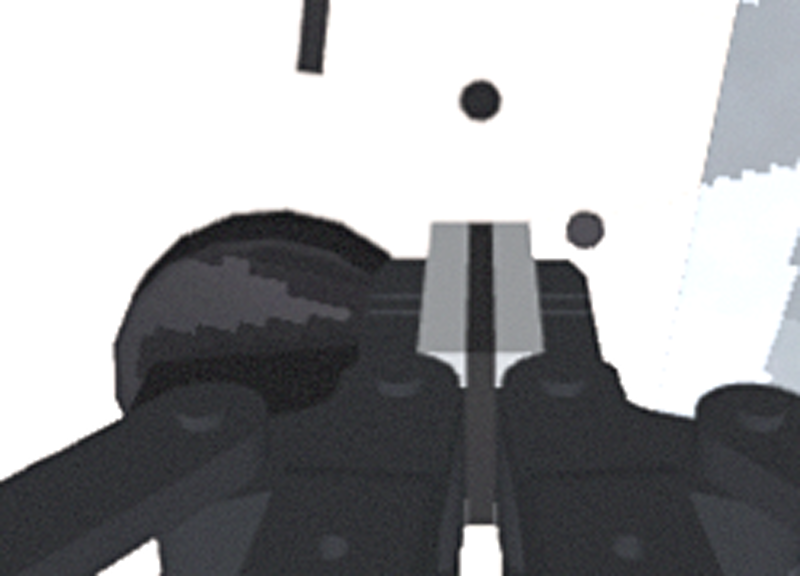

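View pics/s4c.png

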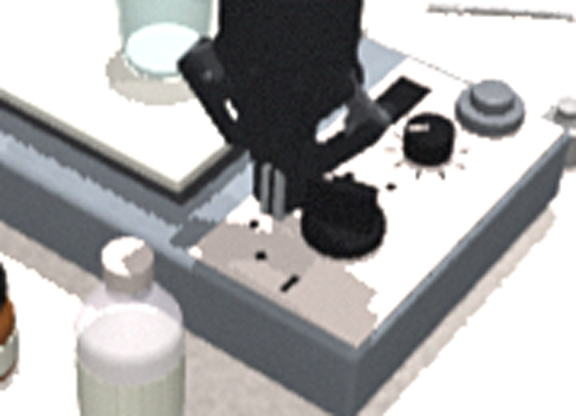

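```bash
python3 - <<'E'
import cv2
for k in '34':
    a=cv2.imread(f'pics/wrist{k}.png')[270:360,190:300]
    a=cv2.convertScaleAbs(a,alpha=5,beta=-20)
    cv2.imwrite(f'pics/z{k}.png',cv2.resize(a,None,fx=3.6,fy=3.6,interpolation=cv2.INTER_CUBIC))
a=cv2.hconcat([cv2.imread('pics/z3.png'),cv2.imread('pics/z4.png')]);cv2.imwrite('pics/z34.png',a)
a=cv2.imread('pics/side4.png')[220:290,320:400]
a=cv2.convertScaleAbs(a,alpha=4,beta=0)
cv2.imwrite('pics/zs4.png',cv2.resize(a,None,fx=8,fy=8,interpolation=cv2.INTER_CUBIC))
E
```

```text
(no output)
```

View pics/z34.png

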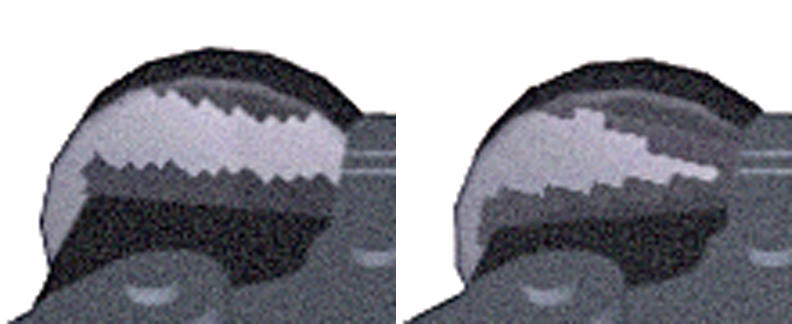

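View pics/zs4.png

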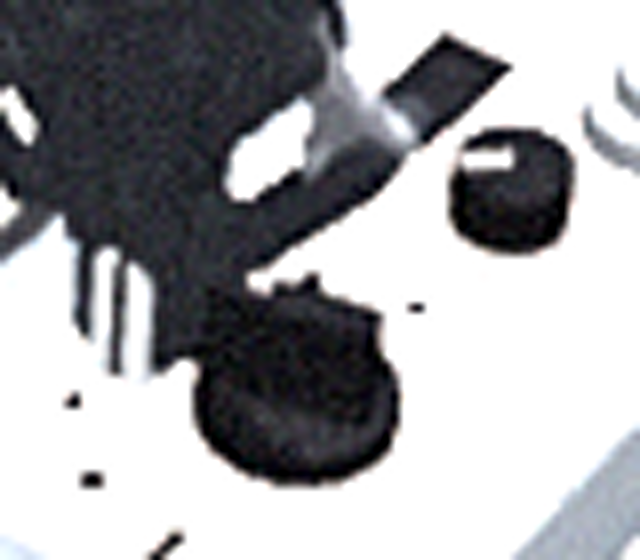

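Request:
carry_out --pt "4 0 0 0 -2.1 1.1 0" --pt "4 0 0 0 -2.1 1.1 0" --pt "0 0 0 0 0 0 0"

```text
time: 5.55
ee_pos: [0.5304, -0.0054, 0.0913]
tcp_rot: [-148.5, 90.0, -141.9]
wrist_force: [0.1, -0.4, 0.0]
opening: -0.0004
```

```bash
cat > z.py <<'E'
import cv2,sys
k=sys.argv[1]
a=cv2.imread(f'pics/wrist{k}.png')[270:370,180:300]
a=cv2.convertScaleAbs(a,alpha=5,beta=-20)
cv2.imwrite(f'pics/z{k}.png',cv2.resize(a,None,fx=5,fy=5,interpolation=cv2.INTER_CUBIC))
E
python3 chk.py 5; python3 z.py 5
```

```text
5.55 [ 0.5304 -0.0054  0.0913] [ 0.07 -0.44  0.  ] -0.00041309956009203145
rel axis in tool xyz mm [ 8.7 17.6 29. ] tool-z dial angle 90.0 ee in dial-polar flank angle (h=11):
```

View pics/z5.png

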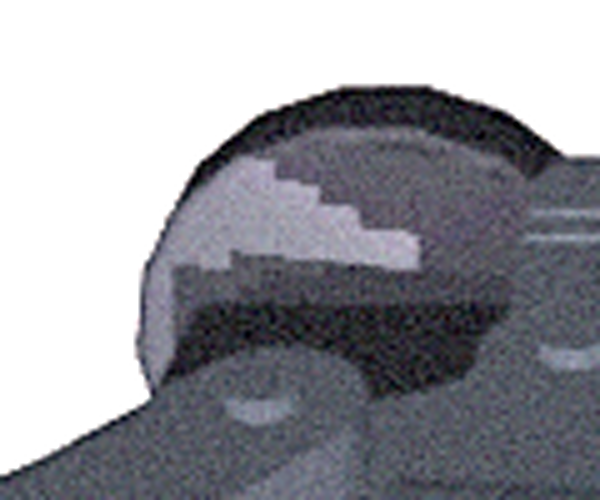

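View pics/s5c.png

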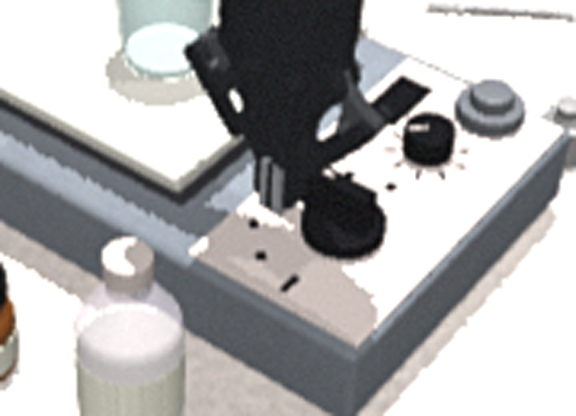

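Request:
carry_out --pt "4 0 0 0 -2.1 1.2 0" --pt "4 0 0 0 -2.1 1.2 0" --pt "4 0 0 0 -2.1 1.2 0" --pt "4 0 0 0 -2.1 1.2 0" --pt "3 0 0 0 -1.6 0.9 0" --pt "3 0 0 0 -1.6 0.9 0" --pt "3 0 0 0 -1.6 0.9 0" --pt "0 0 0 0 0 0 0"

```text
time: 6.65
ee_pos: [0.5369, -0.0189, 0.0913]
tcp_rot: [-149.6, 90.0, -168.0]
wrist_force: [-0.1, 0.2, -0.3]
opening: 0.0001
```

```bash
python3 chk.py 6; python3 z.py 6
```

```text
6.65 [ 0.5369 -0.0189  0.0913] [-0.09  0.16 -0.26] 5.375851238741839e-05
rel axis in tool xyz mm [ 8.7 17.4 29.3] tool-z dial angle 115.0 ee in dial-polar flank angle (h=11):
```

View pics/z6.png

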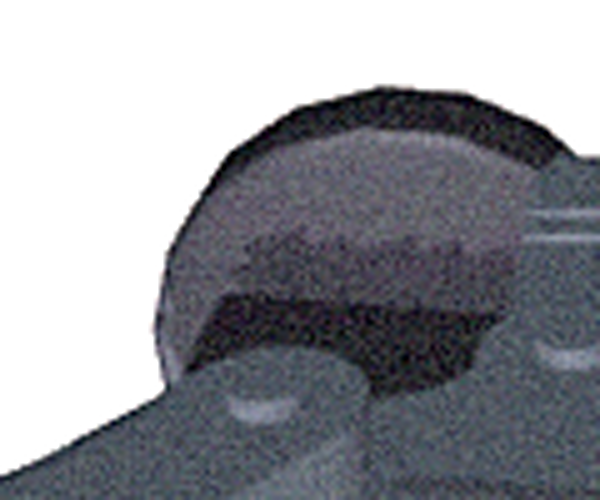

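View pics/s6c.png

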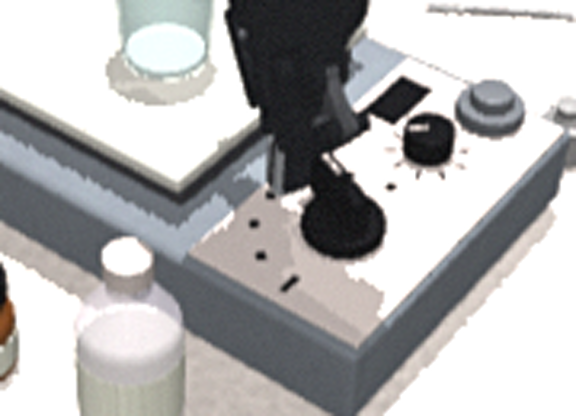

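Request:
carry_out --pt "0 0 0 0 4 0 0" --pt "0 0 0 0 4 0 0" --pt "0 0 0 -25 0 0 0" --pt "0 0 0 -25 0 0 0" --pt "0 0 0 0 -27 4 0" --pt "0 0 0 0 -27 4 0" --pt "0 0 0 0 -27 4 0" --pt "0 0 0 0 -27 4 0" --pt "0 0 0 0 -27 4 0" --pt "0 0 0 0 -30 3 0" --pt "0 0 0 0 0 0 0" --pt "0 0 0 0 0 0 0"

```text
time: 8.25
ee_pos: [0.5091, -0.1746, 0.1413]
tcp_rot: [103.9, 90.0, 85.4]
wrist_force: [-0.0, -0.7, 0.7]
opening: -0.0003
```

```bash
python3 chk.py 7; python3 - <<'E'
from h import *
o=sensors.get_obs();snap('scene','scene7.png')
for n in('wrist','scene','side'):
  print(n,proj(n,[o['ee_pos'],*Sw(S,[[-.112,-.098,.085],[-.112,-.098,.095]])],ext(n,o)).round(1).tolist())
a=cv2.imread('pics/scene7.png')[190:300,200:340]
cv2.imwrite('pics/sc7c.png',cv2.resize(a,None,fx=5,fy=5,interpolation=cv2.INTER_CUBIC))
E
```

```text
8.25 [ 0.5091 -0.1746  0.1413] [-0.02 -0.65  0.68] -0.0002792400265340533
rel axis in tool xyz mm [ -41.3 -139.    52.3] tool-z dial angle 115.1 ee in dial-polar flank angle (h=11):
wrist [[320.6, 308.1], [319.8, 264.7], [319.8, 270.8]]
scene [[240.3, 218.1], [242.9, 244.6], [242.4, 240.0]]
side [[405.5, 208.6], [402.2, 231.2], [402.8, 227.3]]
```

View pics/wrist7.png

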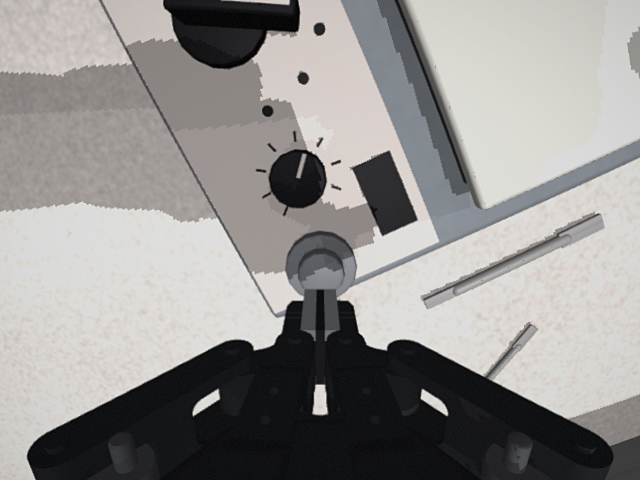

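View pics/s7c.png

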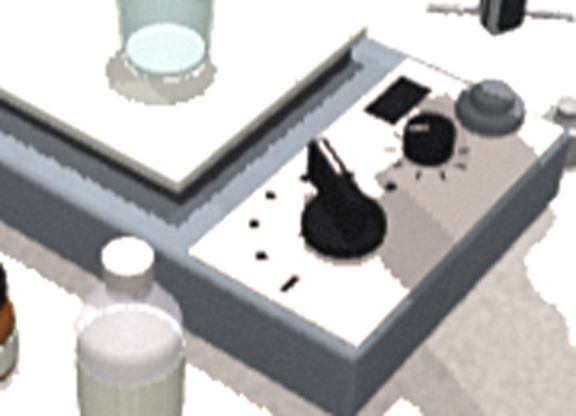

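View pics/sc7c.png

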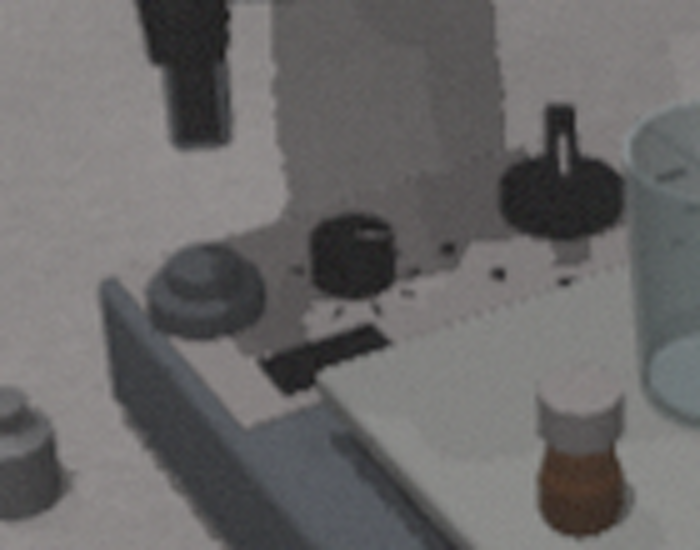

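```bash
python3 - <<'E'
from h import *
o=sensors.get_obs();E=ext('wrist',o)
for a in (90,110,120,130):
    u=ptr(np.radians(a));v=np.array([u[1],-u[0]]);c=np.array([-.1,.05])
    print(a,[proj(n,Sw(S,[np.r_[c+.042*u+b*v,z] for b,z in((-.006,.11),(.006,.11),(.006,.084))]),ext(n,o)).round(0).tolist() for n in('wrist','side')])
E
```

```text
90 [[[282.0, -77.0], [294.0, -50.0], [297.0, -24.0]], [[336.0, 250.0], [340.0, 246.0], [339.0, 257.0]]]
110 [[[296.0, -43.0], [298.0, -13.0], [301.0, 7.0]], [[341.0, 246.0], [346.0, 243.0], [345.0, 254.0]]]
120 [[[298.0, -25.0], [296.0, 5.0], [299.0, 23.0]], [[344.0, 244.0], [350.0, 243.0], [349.0, 253.0]]]
130 [[[298.0, -6.0], [291.0, 22.0], [295.0, 38.0]], [[347.0, 243.0], [353.0, 242.0], [353.0, 253.0]]]
```

Request:
carry_out --pt "0 0 0 20 0 0 0" --pt "0 0 0 15 0 0 0" --pt "0 0 0 5 0 0 0" --pt "0 0 0 3 0 0 0" --pt "0 0 0 1 0 0 0" --pt "0 0 0 0 0 0 0"

```text
time: 9.15
ee_pos: [0.5091, -0.1752, 0.0976]
tcp_rot: [-1.9, 90.0, -20.4]
wrist_force: [0.1, -0.9, -1.0]
opening: -0.0001
```

Request:
carry_out --pt "0 0 0 1.5 0 0 0" --pt "0 0 0 1.5 0 0 0" --pt "0 0 0 1 0 0 0" --pt "0 0 0 0 0 0 0"

```text
time: 9.65
ee_pos: [0.5089, -0.1751, 0.0932]
tcp_rot: [-176.8, 90.0, 164.7]
wrist_force: [0.9, 0.5, 0.4]
opening: 0.0001
```

Request:
carry_out --pt "0 0 0 1.5 0 0 0" --pt "0 0 0 1.5 0 0 0" --pt "0 0 0 0 0 0 0"

```text
time: 10.02
ee_pos: [0.509, -0.1751, 0.0904]
tcp_rot: [0.0, 90.0, -18.5]
wrist_force: [0.1, -0.0, 1.7]
opening: -0.0
```

```bash
python3 - <<'E'
from h import *
print(sensors.get_obs()['wrist_force'])
snap('side','side8.png')
a=cv2.imread('pics/side8.png')[200:260,360:460]
cv2.imwrite('pics/s8c.png',cv2.resize(a,None,fx=7,fy=7,interpolation=cv2.INTER_CUBIC))
E
```

```text
[ 0.13212789 -0.02790747  1.72527277]
```

View pics/s8c.png

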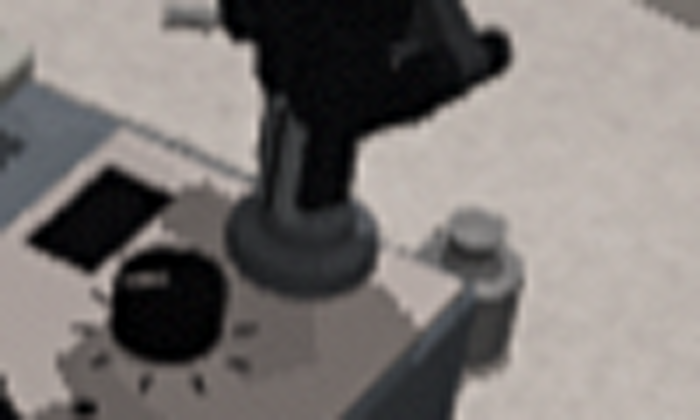

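Contact with the cap is showing (1.7 N). Pressing on in small steps.

Request:
carry_out --pt "0 0 0 1.5 0 0 0" --pt "0 0 0 1.5 0 0 0" --pt "0 0 0 0 0 0 0"

```text
time: 10.45
ee_pos: [0.509, -0.1751, 0.0873]
tcp_rot: [-5.5, 90.0, -24.0]
wrist_force: [-0.2, 0.0, 4.1]
opening: -0.0002
```

Request:
carry_out --pt "0 0 0 1 0 0 0" --pt "0 0 0 1 0 0 0" --pt "0 0 0 0 0 0 0" --pt "0 0 0 0 0 0 0"

```text
time: 10.95
ee_pos: [0.5091, -0.1752, 0.086]
tcp_rot: [-1.9, 90.0, -20.5]
wrist_force: [-2.0, 1.2, 9.5]
opening: 0.0003
```

Request:
carry_out --pt "0 0 0 -5 0 0 0" --pt "0 0 0 -10 0 0 0" --pt "0 0 0 -25 0 0 0" --pt "0 0 0 -40 0 0 0" --pt "0 0 0 -40 0 0 0" --pt "0 0 0 0 0 0 0" --pt "0 0 0 0 0 0 0"

```text
time: 11.82
ee_pos: [0.5088, -0.1751, 0.2046]
tcp_rot: [-179.4, 89.9, 162.1]
wrist_force: [0.2, 0.8, -0.2]
opening: 0.0001
```

```bash
python3 chk.py 9; python3 - <<'E'
from h import *
o=sensors.get_obs()
snap('scene','scene9.png')
for a in (90,120,150):
    u=ptr(np.radians(a));c=np.array([-.1,.05])
    print(a,[proj(n,Sw(S,[np.r_[c+r*u,.11] for r in(-.018,.042)]),ext(n,o)).round(0).tolist() for n in('wrist','side')])
a=cv2.imread('pics/scene9.png')[190:300,200:340]
cv2.imwrite('pics/sc9c.png',cv2.resize(a,None,fx=5,fy=5,interpolation=cv2.INTER_CUBIC))
E
```

```text
11.825 [ 0.5088 -0.1751  0.2046] [ 0.24  0.81 -0.17] 0.00013758569140834797
rel axis in tool xyz mm [-104.7 -139.5   52. ] tool-z dial angle 115.1 ee in dial-polar flank angle (h=11):
90 [[[209.0, 38.0], [298.0, -10.0]], [[365.0, 262.0], [338.0, 248.0]]]
120 [[[205.0, 22.0], [304.0, 29.0]], [[361.0, 264.0], [347.0, 243.0]]]
150 [[[210.0, 6.0], [292.0, 65.0]], [[355.0, 264.0], [358.0, 243.0]]]
```

View pics/wrist9.png

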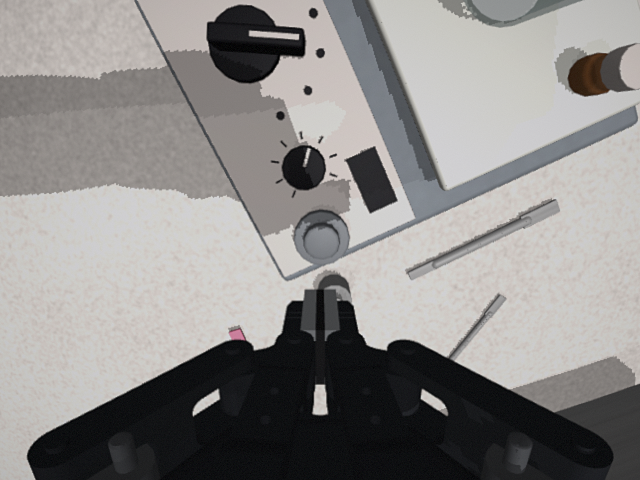

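View pics/s9c.png

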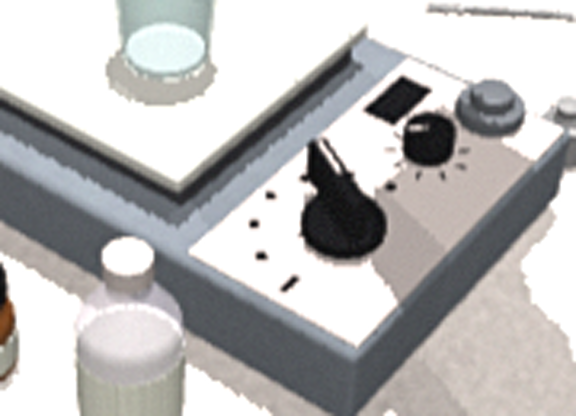

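View pics/sc9c.png

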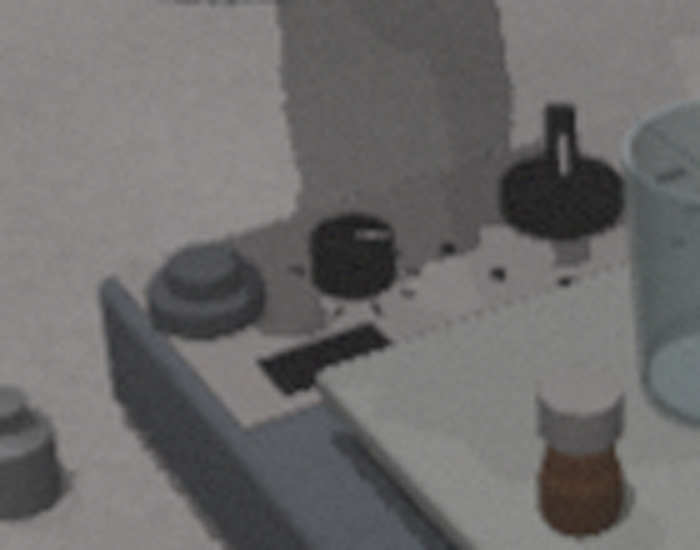

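```bash
python3 -c "
from workcell import job_done
print(job_done())"
```

```text
the job is handed in; nothing more can be done
None
```

The speed dial now stands at speed four and the start button has been pressed and released. I handed the job in at about 12 s of the 54 s allowed.

- **Dial:** It started at speed 1. I pushed the pointer's trailing flank with the shut fingertip and checked the camera at each stage as it moved through 2 and 3 to 4. I stopped the finger about 5° short of the pointer's resting angle. In the last wrist picture the pointer runs from pixel (208, 35) to (304, 40), a slope of about +3°. The position for 120° (speed 4) would slope about +4°, and 90° or 150° would look clearly different.
- **Button:** I pressed it straight down. The force rose steadily from 1.7 to 4.1 N, then jumped to 9.5 N as it hit its stop, after about 6 mm of travel. The last side and scene pictures show the cap back up.
- **Everything else:** The tool was 110 mm clear of the button when I handed in. The heating knob, glassware, weight and spatula show no change in the last pictures. The jar was out of view in those, and the bottle and jar were never approached.

**Small disagreements:** The wrist camera read about 3 pixels off from the side camera when I fitted the stirrer's position. The fingertip also proved a few millimetres narrower than I assumed, so the click to speed 3 needed a slightly longer push. Neither affected the result.

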